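Fit the baffle and the stirrer of a bench mixing tank

ROBOT

A 6-joint arm with a two-finger parallel gripper is mounted at the origin on the work surface. World frame = base frame: x ahead of the robot, y to its left, z up, the work surface at z = 0. Lengths are in mm, angles in rad, forces in N, time in s.
With the tool pointing down it reaches from about 400 to 925 mm from the base axis. Payload 12.5 kg.
Tool frame: the origin (TCP) lies at the very end of the fingers, on their centre line; the grasp point (between the pads) lies 19 mm behind it; z points along the fingers, y is the line along which they close (so a half turn about z gives the same grasp; the last joint's range is limited). The gripper opens to 95 mm and grips with 3 to 60 N. Pads are 20 mm wide; open, the fingers measure 119 mm over their backs; the gripper's body (75 mm by 180 mm) begins 59 mm behind the grasp point.
Start: joints at [-1.453, 0.491, 1.559, -0, 1.092, -0.106], TCP at [138.732, -609.426, 214.661] pointing down, gripper open.
Joint ranges: [-3.1, 3.1], [-0.84, 2.19], [0.05, 2.79], [-1.13, 4.28], [0.06, 2.93], [-2.69, 2.69]. Speed limits (rad/s): [2.22, 2.22, 2.79, 3.14, 3.14, 3.14].

INTERFACE

Orientations are given as [roll, pitch, yaw] about the fixed x, y, z axes, in that order (R = Rz(yaw) Ry(pitch) Rx(roll)).
In Python, from cell import * gives the robot as it stands.
- The arm moves only by the tool jog_arm, never from a script. Its argument "targets" is a list of rows, each an object with "turn": the turn, a rotation vector about the world's x, y, z in degrees, a list of three; "slide": the shift along the world's x, y, z in mm, a list of three; "claw": the opening in per cent of the stroke, from 0 (shut) to 100 (fully open). In form: [{"turn": [wx, wy, wz], "slide": [x, y, z], "claw": claw}, ...]. A call has 1 to 5 rows; each row shifts and turns the commanded pose from where the row before left it; what a row does not reach is not made up. A row lasts 1/8 s, in which the tool goes at most 62.5 mm and 10.7 degrees, less where a joint would pass 70% of its speed; a pose out of reach is approached as far as the arm can. A call with a gripper value outside its range is refused whole. The fingers move at their own pace and stop on an object; the grip force is fixed at half the most. Time passes only in rows, so rows that do not move let the fingers close. It gives the time, the measured TCP pose, the force, the opening and the grip force at its end, in the units of the state.
- state(): the state, without advancing time (a new reading comes with each control period).
- read_camera(name): name is "scene" or "top" or "wrist"; returns a dict with "frame" (480x640x3 uint8, blue, green, red), "mtx" (3x3 intrinsics, pixels), "k1" (the pictures are not rectified: a ray, as slopes to the right and down, at radius r is drawn at 1 + k1 r^2 times it, then the intrinsics apply), "R" (3x3) and "t" (3): a world point X has camera coordinates R X + t. Camera axes: x right, y down, z forward; pixel columns grow to the right and rows downward; lengths in mm; the calibration is good to about 2 mm. A picture is of the moment at which its call begins. There is no depth.
- job_done(): hands the job in; it is judged then, once.
Trained networks look in the newest picture that a camera, given by its name, has taken for a name from the list of things; names that differ only in an ending like _2 or _b are one class to them, and where a whole thing is asked for, a point or a joint stands for the part that bears it (a point fixed in the world has none). Each returns a list of dicts, best first, with "conf" (0 to 1); they miss things now and then, are a little off and sometimes report something else, mostly with a low value. They report only what shows in the picture. A call takes as long as a camera call. They do not tell look-alikes from the thing itself.
- look_for(query, camera): "xy" ([column, row] in pixels, amid what is visible of it).
The state is a dict: "t": time; "joints": joint angles; "qvel": joint speeds; "tau": joint torques, N m; "eef_pos": TCP position; "tcp_rot": TCP orientation; "ft_force": force on the tool from outside, world axes, zero at the start; "moment": the same for the moment, N m; "opening": opening from 0.0 (shut) to 1.0 (fully open); "grip_force": force on a finger pad.
Only numpy, scipy, OpenCV 4.12 (cv2) and the standard library are available. Lean on these libraries where they do the work, as an engineer would, in place of code of your own. Each camera call takes 0.05 s, during which the arm holds its last target. There are 200 camera calls.

TASK

Get the mixing tank ready: first slide the wide baffle plate down into the guide slot across the tank until it stands on the tank floor, and let go of it. Then take the stirrer from its pot, turn it until the cross under its flange meshes with the four-jaw drive hub in the tank, push it fully home against the hub's spring, flange down on the jaws, and finish while still holding the stirrer by its square head and pressing it down there (a colleague will fasten it). Leave the shorter baffle and everything else where they are.

Things in the scene. Friction and masses are not known exactly. Their poses are not given: they have to be found in the camera images.
- baffle_tab (a point): Wide baffle: loose upright white plate, 6 mm thick, 142 mm wide, 95 mm tall, 0.12 kg, with a grip tab 50 mm wide, 30 mm tall centred on its top edge. This point: centre of the tab, 110 mm above the plate's rounded bottom edge. x: thickness, y: width, z: up. Starts in either of the rack's slots.
- short_baffle_tab (a point): Centre of the tab of the other baffle, to be left in the rack: the same but 95 mm wide.
- rack: Fixed grey rack, base 130 x 165 x 10 mm, origin under its centre. Two slots along its y, at x = -40 and +40 mm, between ribs (gap 9 mm) that reach 45 mm above the bench; the baffles stand on the base, 10 mm above the bench.
- tank: Fixed open clear tank, 240 (x) x 160 (y) x 90 mm tall, 6 mm walls, 8 mm floor; origin under its centre. The guide slot for the baffle crosses it at x = +50 mm; the drive hub stands on its floor at x = -50 mm.
- slot (a point): Where the middle of the baffle's bottom edge belongs: on the tank floor (8 mm above the bench), mid-way between the long walls. x: across the slot, y: along it, z: up. Each slot end is a 10 mm gap between two round-topped upright ribs, 82 mm tall, 10 mm out of the wall; wall to wall 148 mm. The baffle's thickness goes along x, either way round.
- hub_mouth (a point): Drive hub: four aluminium jaws on a black disc, between them a cross of two slots 9 mm wide, 26 mm deep, with rounded edges. This point: on the upright axis, level with the jaw tops, 46 mm above the bench. x and y run along the slots (same each quarter turn), z up. The hub turns only stiffly (0.3 N m); its starting angle varies.
- plunger (a joint): Spring plunger (8 mm pin) in the middle of the hub, m pressed down: 0 = up, its top 12 mm below the jaw tops; 0.012 = stirrer fully home, flange on the jaws. Force about 3 N at 0, 7 N at 0.012: a stirrer let go is pushed back up.
- stirrer_head (a point): Stirrer, loose, 152 mm tall, 0.2 kg. From below: cross of two fins 38 mm long, 6 thick, 24 tall, rounded below; flange 52 mm wide, 6 thick; 12 mm stem with four blades reaching 32 mm out; square head 22 x 22 x 40 mm. This point: centre of the head, 132 mm above the fins' lower end, 108 above the flange's underside. x, y: along fins, blades and normals of the head's faces; z up.
- pot: Fixed round steel pot, 72 mm in diameter and 45 mm tall, origin under its centre, in which the stirrer starts, its flange resting on the rim.
- beaker: Loose glass beaker, 72 mm in diameter, 100 mm tall; bystander, origin under its centre.
- bottle: Loose white bottle, 64 mm in diameter, 150 mm tall; bystander, origin under its centre.
- jar: Loose amber jar, 60 mm in diameter, 70 mm tall; bystander, origin under its centre.
- wrench: Loose wrench lying on the bench; bystander.
- gland_a: Loose brass gland, 34 mm wide, 24 mm tall; bystander, origin under its centre.
- gland_b: Another such gland; bystander.
Things that resemble listed ones, but are neither listed nor needed, are in the scene too. What is shaped like the part that bears baffle_tab but green or turquoise is not meant.

How it is judged (in metres and radians):
On the way, in this order (a step that is already met when the one before it is completed fails the run):
1. the wide baffle stands in the tank's guide slot on the floor, let go (z of baffle_tab in the frame of slot between 0.105 and 0.114 m and x of baffle_tab in the frame of slot between -0.01 and 0.01 m and y of baffle_tab in the frame of slot between -0.008 and 0.008 m and angle between the x axis of baffle_tab and the x axis of slot, either way round below 0.1 rad and contact force between the fingers and baffle below 0.1 N), for 0.2 s.
2. the stirrer's cross is meshed with the hub and pushed home, held by its head (z of stirrer_head in the frame of hub_mouth below 0.111 m and horizontal distance between stirrer_head and hub_mouth below 0.008 m and angle between stirrer_head's own z axis and vertical below 0.08 rad and value of joint plunger above 0.009 m and contact force between the fingers and stirrer above 1 N and distance between the grasp point and stirrer_head below 0.035 m), for 0.3 s.
At the end, for the whole second after the job is handed in: Wide baffle released in the slot, within 4 mm of the tank floor, square to 0.1 rad. Stirrer upright (0.08 rad), head within 8 mm of the hub axis, flange within 3 mm of the jaws, plunger down 9 mm or more, held by its head (grasp point within 35 mm of its centre, over 1 N) (all of step 1 and all of step 2); the arm keeps its last pose, push and grip.
It fails at once if the short baffle or a bystander was moved (more than 30 mm) (distance of any of short_baffle_tab, beaker, bottle, jar, wrench, gland_a, gland_b from where it was at the start of the episode above 0.03 m).
It fails at once if the short baffle was pulled out of the rack (height (world z) of short_baffle_tab above 0.14 m).
It also fails if it takes over 64 s, if anything falls off the work surface, if the arm or the gripper's body presses on something with over 40 N, if the wrist force passes 120 N, or if a joint passes its speed limit or range.

## Working session

There is one attempt and no reset: what is moved stays moved. The work goes in short steps, Python scripts to look and compute and a tool call to move; the robot and the scene stay as the last step left them, time stands still between calls to the robot, and variables do not carry over. Pictures are saved under pics/ and viewed, at most 10 in all, crops included, and the job is handed in when it is done.

Besides the shell and the picture viewer there is one more tool, called as name(argument=value, ...), one argument or row to a line, values as JSON. jog_arm: Moves the arm, as the interface text tells. Its arguments: {"type":"object","properties":{"targets":{"type":"array","items":{"type":"object","properties":{"turn":{"type":"array","items":{"type":"number"}},"slide":{"type":"array","items":{"type":"number"}},"claw":{"type":"number"}}}}},"required":["targets"]}

```bash
mkdir -p pics; cat > h.py <<'E'
from cell import *
import numpy as np, cv2
def ray(c,px):
    K=c["mtx"];d=np.array([(px[0]-K[0,2])/K[0,0],(px[1]-K[1,2])/K[1,1]]);u=d.copy()
    for _ in range(20): u=d/(1+c["k1"]*(u@u))
    R=np.array(c["R"]);t=np.array(c["t"])
    v=R.T@np.array([u[0],u[1],1.]);return -R.T@t, v/np.linalg.norm(v)
def atz(c,px,z):
    o,v=ray(c,px);return o+v*(z-o[2])/v[2]
def tri(*cp):
    A=np.zeros((3,3));b=np.zeros(3);L=[]
    for c,p in cp:
        o,v=ray(c,p);M=np.eye(3)-np.outer(v,v);A+=M;b+=M@o;L.append((o,v))
    X=np.linalg.solve(A,b);return X,[round(float(np.linalg.norm(np.cross(X-o,v))),1) for o,v in L]
def proj(c,X):
    x=np.array(c["R"])@np.asarray(X,float)+np.array(c["t"]);u=x[:2]/x[2];u=u*(1+c["k1"]*(u@u))
    return np.array([c["mtx"][0][0]*u[0]+c["mtx"][0][2],c["mtx"][1][1]*u[1]+c["mtx"][1][2]])
E
python3 - <<'E'
from h import *
for n in ["scene","top"]:
    c=read_camera(n);cv2.imwrite(f"pics/{n}0.png",c["frame"]);np.save(f"{n}0.npy",c,allow_pickle=True)
    print(n,np.round(-np.array(c["R"]).T@c["t"]),c["mtx"][0][0])
    for q in ["baffle_tab","short_baffle_tab","rack","tank","hub_mouth","plunger","stirrer_head","pot"]:
        print(q,[(np.round(d["xy"]).tolist(),round(d["conf"],2)) for d in look_for(q,n)[:4]])
s=state();print(s["t"],s["eef_pos"],s["tcp_rot"])
E
```

```text
scene [ 969.  736. 1159.] 579.0429376746955
baffle_tab [([476.0, 254.0], 0.86), ([517.0, 340.0], 0.84), ([312.0, 229.0], 0.8), ([324.0, 109.0], 0.59)]
short_baffle_tab [([340.0, 209.0], 0.89)]
rack [([335.0, 243.0], 0.58), ([322.0, 170.0], 0.19)]
tank [([239.0, 144.0], 0.86)]
hub_mouth [([252.0, 142.0], 0.62)]
plunger []
stirrer_head [([395.0, 257.0], 0.75)]
pot [([387.0, 279.0], 0.96)]
top [ 435.  199. 1441.] 550.7304686442452
baffle_tab [([220.0, 333.0], 0.94), ([138.0, 299.0], 0.66), ([444.0, 333.0], 0.62), ([325.0, 231.0], 0.57)]
short_baffle_tab [([326.0, 263.0], 0.43)]
rack [([325.0, 248.0], 0.67)]
tank [([455.0, 235.0], 0.88), ([326.0, 248.0], 0.71)]
hub_mouth [([460.0, 257.0], 0.74)]
plunger []
stirrer_head []
pot [([273.0, 268.0], 0.85), ([310.0, 314.0], 0.35)]
0.9 [ 138.7271734  -609.43318758  214.66752372] [ 3.14147401e+00 -3.70415324e-06  2.23764328e-01]
```

View pics/scene0.png

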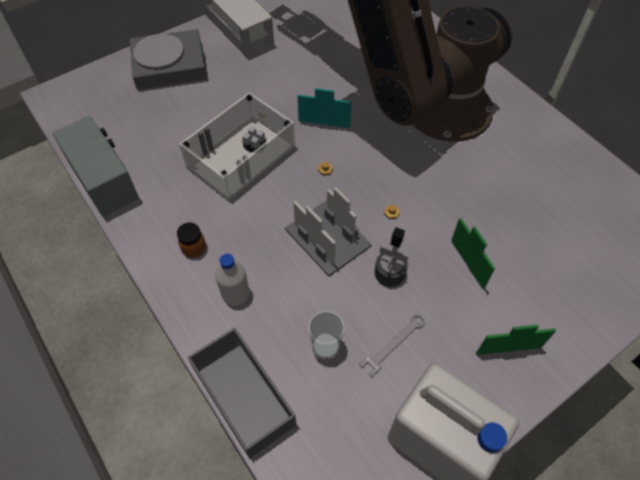

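View pics/top0.png

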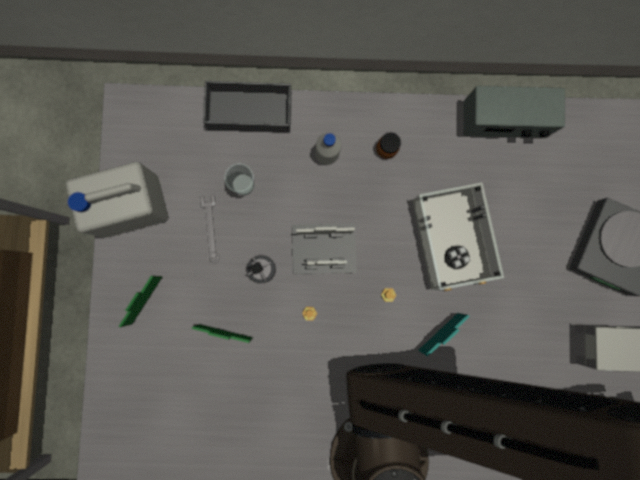

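The wide baffle is in the far slot, near top (325,231); the short one is at (325,263). The stirrer in its pot is at top (262,268). In the tank, the hub is at (457,257) and the slot ribs are near (425,222) and (476,212). I'll enlarge both views.

```bash
python3 - <<'E'
from h import *
a=cv2.imread("pics/top0.png");b=cv2.imread("pics/scene0.png")
f=lambda i,x,y,w,h,s:cv2.resize(i[y:y+h,x:x+w],None,fx=s,fy=s,interpolation=cv2.INTER_CUBIC)
g=lambda i:cv2.convertScaleAbs(i,alpha=1.5)
cv2.imwrite("pics/topc.png",g(np.vstack([f(a,240,180,160,120,5)[:300+300], ])))
cv2.imwrite("pics/c.png",g(np.vstack([np.hstack([f(a,240,210,130,75,3),f(a,405,175,130,120,3)[:225*1]]) if 0 else f(a,240,210,130,75,6)[:, :780]])))
top=np.hstack([f(a,240,210,125,75,3.2)[:240],f(a,405,175,125,125,3.2)[:240]])
left=np.vstack([f(a,240,215,100,75,4),f(b,285,185,100,75,4)])
right=np.vstack([f(a,410,180,100,75,4) if 0 else f(a,405,178,100,75,4),f(b,375,222,100,75,4)])
A=f(a,235,210,133,75,3);print(A.shape)
cv2.imwrite("pics/m.png",g(np.vstack([np.hstack([f(a,285,215,80,75,5),f(a,240,235,80,60,5)[:300] if 0 else f(a,235,235,80,60,5)[:375]]) if 0 else np.hstack([f(a,285,220,80,60,5),f(a,235,235,80,60,5)]),np.hstack([f(b,280,180,100,75,4),f(b,365,220,100,75,4)])])))
cv2.imwrite("pics/n.png",g(np.hstack([f(a,405,175,104,125,3.84),f(b,175,90,125,125,3.2)[:, :400] if 0 else f(b,178,90,125,150,3.2)])))
E
```

```text
(225, 399, 3)
```

View pics/m.png

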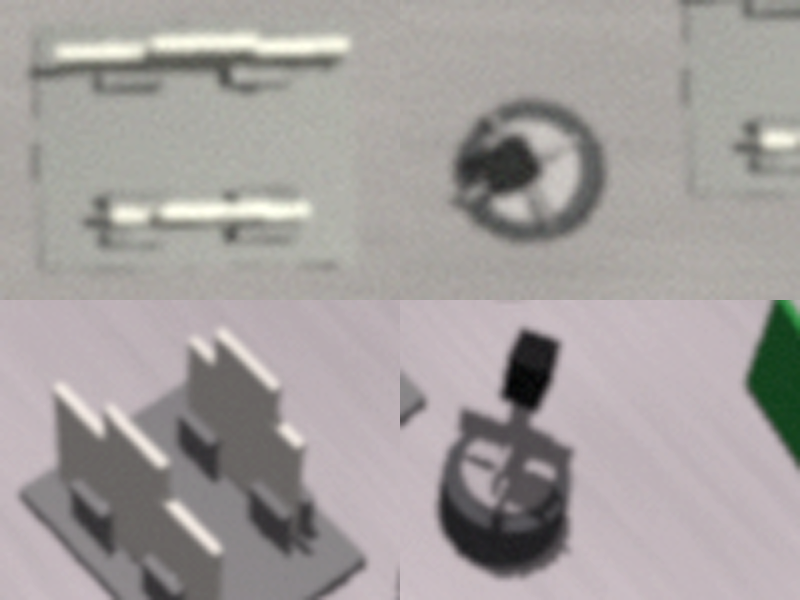

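View pics/n.png

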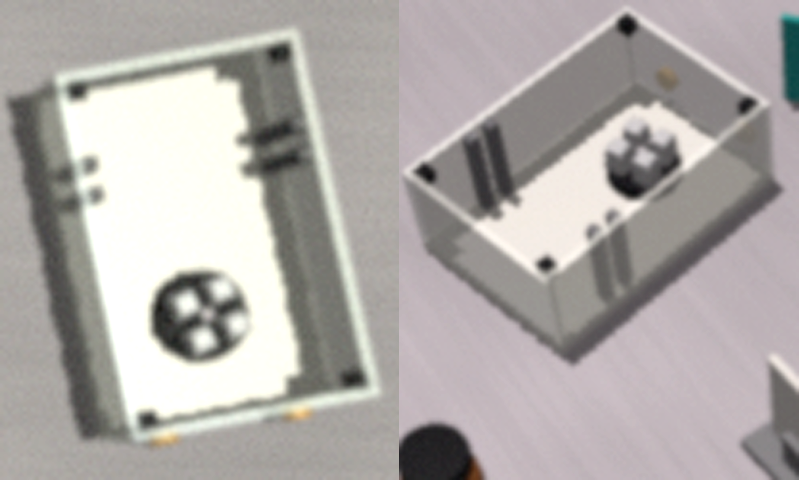

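```bash
python3 - <<'E'
from h import *
T=np.load("top0.npy",allow_pickle=True).item();S=np.load("scene0.npy",allow_pickle=True).item()
t=lambda x,y,ox,oy,s,fx=0,fy=0:(ox+(x-fx)/s,oy+(y-fy)/s)
P={"tabL":(t(150,43,285,220,5),t(107,405,280,180,4,0,300)),"tabR":(t(256,38,285,220,5),t(167,466,280,180,4,0,300)),
"stabL":(t(160,212,285,220,5),t(218,332,280,180,4,0,300)),"stabR":(t(253,207,285,220,5),t(278,388,280,180,4,0,300)),
"head":(t(490,165,235,235,5,400),t(540,340,365,220,4,400,300)),
"hub":(t(212,315,405,175,3.84),t(643,142,178,90,3.2,399)),
"c+y+x":(t(60,78,405,175,3.84),t(407,175,178,90,3.2,399)),
}
C={"A":((60,78),(405,175)),"B":((295,32),(550,280)),"C":((376,390),(770,103)),"D":((135,437),(628,10))}
for k,(a,b) in C.items():P["tank"+k]=(t(*a,405,175,3.84),t(*b,178,90,3.2,399))
for k,(a,b) in P.items():
    X,e=tri((T,a),(S,b));print(k,np.round(X,1),e, "top@90" ,np.round(atz(T,a,90),1) if 'tank' in k else '')
print(proj(T,[0,0,0]),atz(T,t(535,170,235,235,5,400),45))
E
```

```text
tabL [571.1 165.8 179.9] [18.1, 18.1] top@90 
tabR [556.7 137.1  87. ] [19.0, 19.0] top@90 
stabL [493.7 158.5 175.7] [18.5, 18.5] top@90 
stabR [474.9 135.2  92.3] [16.6, 16.6] top@90 
head [464.3 314.3 183.4] [2.4, 2.4] top@90 
hub [ 509.1 -196.4   38.9] [0.0, 0.0] top@90 
c+y+x [683.3 -88.6 204.4] [52.4, 52.4] top@90 
tankA [683.9 -88.8 204.6] [53.0, 53.0] top@90 [656.5 -83.5  90. ]
tankB [ 663.8 -213.5   -5.8] [64.7, 64.7] top@90 [ 690.9 -234.7   90. ]
tankC [ 420.9 -258.1   12.4] [67.3, 67.3] top@90 [ 461.9 -286.    90. ]
tankD [ 474.3 -137.9  203. ] [55.9, 55.9] top@90 [ 427.4 -133.4   90. ]
[377.89809887 457.78487487] [463.73047448 306.09117534  45.        ]
```

```bash
python3 - <<'E'
from h import *
T=np.load("top0.npy",allow_pickle=True).item();S=np.load("scene0.npy",allow_pickle=True).item()
t=lambda x,y,ox,oy,s,fx=0,fy=0:(ox+(x-fx)/s,oy+(y-fy)/s)
P={"tabL":(t(150,43,285,220,5),t(167,466,280,180,4,0,300)),"tabR":(t(256,38,285,220,5),t(107,405,280,180,4,0,300)),
"stabL":(t(160,212,285,220,5),t(278,388,280,180,4,0,300)),"stabR":(t(253,207,285,220,5),t(218,332,280,180,4,0,300))}
C={"A":((60,78),(550,280)),"B":((295,32),(405,175)),"C":((376,390),(628,10)),"D":((135,437),(770,103))}
for k,(a,b) in C.items():P["tank"+k]=(t(*a,405,175,3.84),t(*b,178,90,3.2,399))
R={}
for k,(a,b) in P.items():
    X,e=tri((T,a),(S,b));R[k]=X;print(k,np.round(X,1),e)
q=[R["tank"+k] for k in "ABCD"];print(np.mean(q,0),[round(float(np.linalg.norm((q[i]-q[i-1])[:2]))) for i in range(4)])
d=q[0]+q[1]-q[2]-q[3];y=np.arctan2(d[1],d[0]);print("yaw",np.degrees(y))
c=np.mean(q,0)[:2];x=np.array([np.cos(y),np.sin(y)]);print("slot",c+50*x,"hub",c-50*x)
d=R["tabL"]-R["tabR"];print("tab",(R["tabL"]+R["tabR"])/2,np.degrees(np.arctan2(-d[0],d[1])))
d=R["stabL"]-R["stabR"];print("stab",(R["stabL"]+R["stabR"])/2,np.degrees(np.arctan2(-d[0],d[1])))
E
```

```text
tabL [562.  176.4 132.1] [0.3, 0.3]
tabR [565.8 125.9 133.6] [0.3, 0.3]
stabL [481.7 169.2 130.7] [0.5, 0.5]
stabR [486.8 123.9 136. ] [2.6, 2.6]
tankA [656.4 -83.8  84.7] [1.2, 1.2]
tankB [ 692.9 -237.6   81.7] [0.5, 0.5]
tankC [ 461.8 -287.3   85.7] [0.2, 0.2]
tankD [ 426.8 -133.4   87.9] [0.8, 0.8]
[ 559.48776959 -185.55181835   85.0106891 ] [235, 158, 236, 158]
yaw 12.161269346009107
slot [ 608.36569568 -175.01861649] hub [ 510.6098435 -196.0850202]
tab [563.88511191 151.1651639  132.84944272] 4.305069462666444
stab [484.25097298 146.5891779  133.32966699] 6.329777194854215
```

Triangulated values pass the checks: tab top about z 133 (expected 135), tank rim about 85–88 with sides 235 x 158. I'm setting out towards the tab and will look into the tank on the way.

jog_arm(
  targets=[
    {"turn":[0,0,5],"slide":[38,40,20],"claw":100},
    {"turn":[0,0,5],"slide":[38,40,20],"claw":100},
    {"turn":[0,0,5],"slide":[38,40,20],"claw":100},
    {"turn":[0,0,5],"slide":[38,40,20],"claw":100},
    {"turn":[0,0,5],"slide":[38,40,20],"claw":100},
  ],
)

```text
t: 1.52
eef_pos: [329.7, -408.0, 315.5]
tcp_rot: [3.141, 0.0, 0.663]
ft_force: [1.0, -0.6, -0.1]
opening: 0.999
grip_force: 0.0
```

jog_arm(
  targets=[
    {"turn":[0,0,5],"slide":[40,40,20],"claw":100},
    {"turn":[0,0,5],"slide":[45,40,20],"claw":100},
    {"turn":[0,0,5],"slide":[45,40,20],"claw":100},
    {"turn":[0,0,5],"slide":[45,40,20],"claw":100},
    {"turn":[0,0,5],"slide":[0,40,0],"claw":100},
  ],
)

```text
t: 2.15
eef_pos: [503.9, -209.6, 394.3]
tcp_rot: [3.14, -0.0, 1.101]
ft_force: [-1.0, -0.4, -1.3]
opening: 0.998
grip_force: 0.0
```

```bash
python3 - <<'E'
from h import *
c=read_camera("wrist");np.save("w1.npy",c,allow_pickle=True);cv2.imwrite("pics/w1.png",c["frame"])
print(np.round(-np.array(c["R"]).T@c["t"]),np.round(c["R"],2).tolist())
for n,X in dict(slot=[608.4,-175,8],hub=[510.6,-196,46],A=[656.4,-83.8,90],tab=[564,151,135]).items():print(n,proj(c,X))
s=state();print(s["t"],s["eef_pos"],np.degrees(s["tcp_rot"]))
E
```

```text
[ 541. -137.  565.] [[0.89, -0.45, 0.0], [-0.43, -0.85, 0.29], [-0.13, -0.26, -0.96]]
slot [362.44476324 140.10694033]
hub [314.30632957 182.07364803]
A [374.97884811  59.52241547]
tab [ 214.58180346 -108.63736952]
2.2 [ 502.5125238  -206.0073014   394.27339022] [ 1.79979734e+02 -7.53642072e-02  6.34071861e+01]
```

View pics/w1.png

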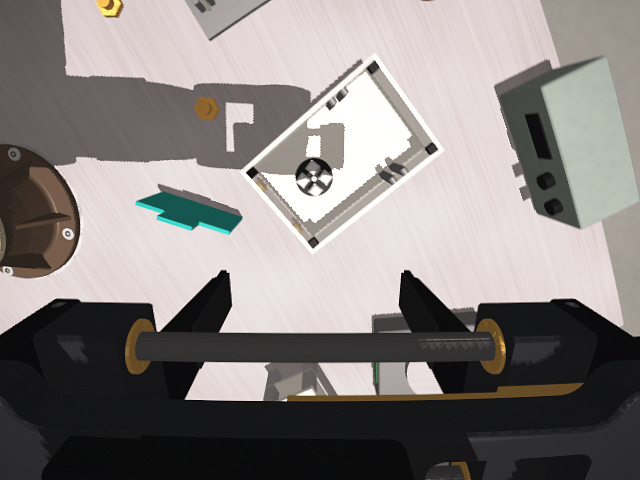

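The wrist picture shows the tank with corners at (375,55), (441,150), (315,251) and (242,170). The hub is at (314,177), and the rib pairs are near (337,98) and (391,169).

```bash
python3 - <<'E'
from h import *
c=np.load("w1.npy",allow_pickle=True).item()
q=[atz(c,p,90) for p in [(375,55),(441,150),(314,251),(242,170)]]
print(np.round(q,1),[round(float(np.linalg.norm((q[i]-q[i-1])[:2]))) for i in range(4)])
d=q[0]+q[1]-q[2]-q[3];y=np.arctan2(d[1],d[0]);m=np.mean(q,0)[:2];x=np.array([np.cos(y),np.sin(y)])
print(np.degrees(y),m,"slot",m+50*x,"hub",m-50*x,"hubdirect",atz(c,(314,177),46))
E
```

```text
[[ 658.7  -78.8   90. ]
 [ 691.6 -230.6   90. ]
 [ 465.9 -283.    90. ]
 [ 430.  -129.5   90. ]] [234, 155, 232, 158]
12.793143359014026 [ 561.56858534 -180.48517258] slot [ 610.32737835 -169.41358263] hub [ 512.80979233 -191.55676253] hubdirect [ 513.71901415 -188.81017829   46.        ]
```

jog_arm(
  targets=[
    {"turn":[0,0,7],"slide":[10,60,0],"claw":100},
    {"turn":[0,0,7],"slide":[10,60,0],"claw":100},
    {"turn":[0,0,7],"slide":[10,60,-15],"claw":80},
    {"turn":[0,0,7],"slide":[10,55,-25],"claw":80},
    {"turn":[0,0,4],"slide":[10,55,-25],"claw":80},
  ],
)

```text
t: 2.82
eef_pos: [551.7, 80.3, 328.4]
tcp_rot: [3.141, 0.0, 1.658]
ft_force: [0.6, -1.6, 0.2]
opening: 0.809
grip_force: 0.0
```

```bash
python3 - <<'E'
from h import *
c=read_camera("wrist");np.save("w2.npy",c,allow_pickle=True)
cv2.imwrite("pics/w2.png",c["frame"])
for n,X in dict(tab=[564,151,135],stab=[484.5,146.6,135],pot=[464,306,45]).items():print(n,proj(c,X))
s=state();print(s["t"],s["eef_pos"],np.degrees(s["tcp_rot"]))
E
```

```text
tab [331.97177388 149.48353522]
stab [256.94331596 147.16847592]
pot [258.78495106  10.35306241]
2.875 [551.19854354  85.33624612 324.81279782] [-1.79792782e+02 -1.28163519e-01  9.52797592e+01]
```

View pics/w2.png

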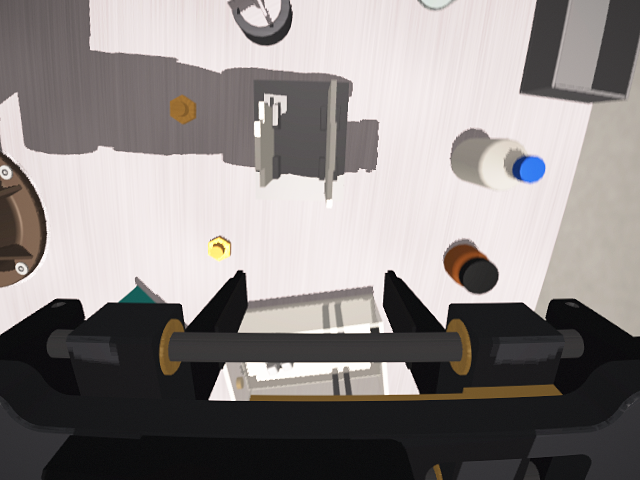

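The wide plate's top edge runs from (334,80) to (329,205), as predicted. I'm going above the tab.

jog_arm(
  targets=[
    {"turn":[0,0,0],"slide":[6,36,-45],"claw":60},
    {"turn":[0,0,0],"slide":[5,32,-45],"claw":60},
    {"turn":[0,0,0],"slide":[0,0,-50],"claw":60},
    {"turn":[0,0,0],"slide":[0,0,0],"claw":60},
  ],
)

```text
t: 3.38
eef_pos: [561.3, 146.5, 186.2]
tcp_rot: [-3.135, 0.0, 1.655]
ft_force: [-0.1, 0.3, 0.2]
opening: 0.602
grip_force: 0.0
```

```bash
python3 - <<'E'
from h import *
for n in ["wrist","top"]:
    c=read_camera(n);np.save(n+"3.npy",c,allow_pickle=True);cv2.imwrite(f"pics/{n}3.png",c["frame"])
    print([proj(c,X).round() for X in ([562,176,135],[566,126,135],[564,151,135])])
s=state();print(s["t"],s["eef_pos"],np.degrees(s["tcp_rot"]))
E
```

```text
[array([320., 217.]), array([319., 284.]), array([320., 251.])]
[array([315., 228.]), array([336., 227.]), array([326., 228.])]
3.475 [563.3476507  146.34958025 190.21092838] [ 1.79940455e+02 -1.55996838e-03  9.47889107e+01]
```

View pics/wrist3.png

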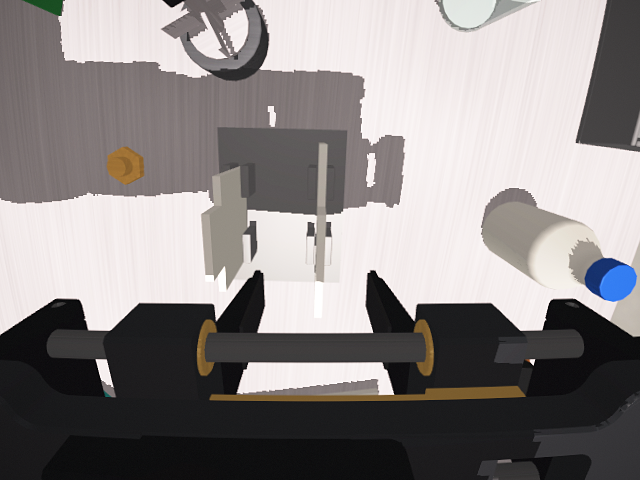

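```bash
python3 - <<'E'
from h import *
c=np.load("wrist3.npy",allow_pickle=True).item()
a,b=atz(c,(322,143),105),atz(c,(319,318),105);print(a,b,(a+b)/2,np.linalg.norm(a-b),np.degrees(np.arctan2(-(a-b)[0],(a-b)[1])))
print(atz(c,(320.5,208),135),atz(c,(320,282),135))
E
```

```text
[559.47140685 224.15315168 105.        ] [569.97866981  80.75509858 105.        ] [564.72503833 152.45412513 105.        ] 143.782489221703 4.190767234673119
[561.84206468 182.04734508 135.        ] [566.36524104 127.7329178  135.        ]
```

jog_arm(
  targets=[
    {"turn":[0,0,-1],"slide":[0,6,-40],"claw":60},
    {"turn":[0,0,0],"slide":[0,0,-40],"claw":60},
    {"turn":[0,0,0],"slide":[0,0,-5],"claw":60},
    {"turn":[0,0,0],"slide":[0,0,0],"claw":60},
  ],
)

```text
t: 3.98
eef_pos: [563.8, 152.5, 105.9]
tcp_rot: [3.139, -0.0, 1.637]
ft_force: [0.1, -0.0, -0.1]
opening: 0.6
grip_force: 0.0
```

Plate centre is about (564.7,152.5), yaw 4.2°, measured width 143.8 (expected 142). The tool is centred on it, so I close.

jog_arm(
  targets=[
    {"turn":[0,0,0],"slide":[1,0,0],"claw":0},
    {"turn":[0,0,0],"slide":[0,0,0],"claw":0},
    {"turn":[0,0,0],"slide":[0,0,0],"claw":0},
    {"turn":[0,0,0],"slide":[0,0,0],"claw":0},
    {"turn":[0,0,0],"slide":[0,0,0],"claw":0},
  ],
)

```text
t: 4.6
eef_pos: [563.7, 152.7, 103.8]
tcp_rot: [3.142, 0.0, 1.638]
ft_force: [-0.6, 0.9, 0.3]
opening: 0.133
grip_force: 0.0
```

jog_arm(
  targets=[
    {"turn":[0,0,0],"slide":[0,0,0],"claw":0},
    {"turn":[0,0,0],"slide":[0,0,0],"claw":0},
  ],
)

```text
t: 4.85
eef_pos: [563.7, 152.6, 103.8]
tcp_rot: [-3.142, 0.0, 1.638]
ft_force: [-0.0, -0.4, 0.1]
opening: 0.063
grip_force: 30.0
```

jog_arm(
  targets=[
    {"turn":[0,0,0],"slide":[0,0,15],"claw":0},
    {"turn":[0,0,0],"slide":[0,0,30],"claw":0},
    {"turn":[0,0,0],"slide":[0,0,40],"claw":0},
    {"turn":[0,0,0],"slide":[0,0,40],"claw":0},
  ],
)

```text
t: 5.35
eef_pos: [563.4, 152.6, 231.0]
tcp_rot: [3.141, -0.0, 1.638]
ft_force: [0.4, 0.2, -1.4]
opening: 0.064
grip_force: 30.0
```

jog_arm(
  targets=[
    {"turn":[0,0,1.3],"slide":[8,-54,20],"claw":0},
    {"turn":[0,0,1.4],"slide":[8,-54,20],"claw":0},
    {"turn":[0,0,1.4],"slide":[8,-54,20],"claw":0},
    {"turn":[0,0,1.4],"slide":[8,-54,20],"claw":0},
    {"turn":[0,0,1.4],"slide":[7,-54,20],"claw":0},
  ],
)

```text
t: 5.98
eef_pos: [602.3, -119.0, 330.6]
tcp_rot: [3.141, 0.0, 1.759]
ft_force: [1.2, 0.3, -1.6]
opening: 0.06
grip_force: 30.0
```

jog_arm(
  targets=[
    {"turn":[0,0,1.4],"slide":[7,-55,0],"claw":0},
    {"turn":[0,0,0],"slide":[0,0,0],"claw":0},
    {"turn":[0,0,0],"slide":[0,0,0],"claw":0},
  ],
)

```text
t: 6.35
eef_pos: [609.3, -172.0, 329.2]
tcp_rot: [3.142, -0.0, 1.782]
ft_force: [-0.1, 0.6, -1.0]
opening: 0.06
grip_force: 30.0
```

```bash
python3 - <<'E'
from h import *
for n in ["wrist","scene"]:
    c=read_camera(n);np.save(n+"4.npy",c,allow_pickle=True);cv2.imwrite(f"pics/{n}4.png",c["frame"])
s=state();print(s["t"],s["eef_pos"],np.degrees(s["tcp_rot"]))
w=cv2.imread("pics/wrist4.png");v=cv2.imread("pics/scene4.png")[90:250,160:320]
cv2.imwrite("pics/v4.png",np.hstack([cv2.resize(w[0:330,150:490],(412,400)),cv2.resize(v,(385,385),interpolation=cv2.INTER_CUBIC)[:400] if 0 else cv2.resize(v,(388,400),interpolation=cv2.INTER_CUBIC)]))
E
```

```text
6.45 [ 609.54516131 -171.13635661  329.27571637] [ 1.79985392e+02 -5.16726771e-03  1.02181913e+02]
```

View pics/wrist4.png

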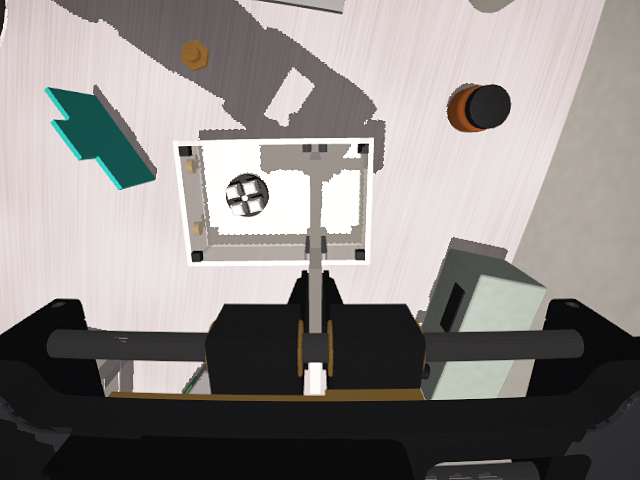

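The wrist view shows the whole tank, with corners (175,142), (373,138), (369,263) and (191,265). The ribs are at (308/322,148) and (309/322,243), and the plate lies between them around column 315.

```bash
python3 - <<'E'
from h import *
c=np.load("wrist4.npy",allow_pickle=True).item()
q=[atz(c,p,90) for p in [(373,138),(369,264),(191,265),(175,142)]]
print(np.round(q,1),[round(float(np.linalg.norm((q[i]-q[i-1])[:2]))) for i in range(4)])
d=q[0]+q[1]-q[2]-q[3];y=np.arctan2(d[1],d[0]);m=np.mean(q,0)[:2];x=np.array([np.cos(y),np.sin(y)])
print(np.degrees(y),m,"slot",m+50*x,"hub",m-50*x,"hubdirect",atz(c,(247.5,195),46))
for p in [(314.5,148),(315.5,243)]:print("ribs",atz(c,p,90))
g=cv2.cvtColor(c["frame"],cv2.COLOR_BGR2GRAY)
cv2.imwrite("pics/w4c.png",cv2.resize(c["frame"][128:278,165:385],None,fx=3.6,fy=3.6,interpolation=cv2.INTER_CUBIC))
E
```

```text
[[ 659.8  -77.9   90. ]
 [ 695.6 -233.6   90. ]
 [ 465.3 -284.7   90. ]
 [ 428.9 -131.1   90. ]] [237, 160, 236, 158]
12.754158258476277 [ 562.39135745 -181.8209213 ] slot [ 611.15767249 -170.78251029] hub [ 513.62504242 -192.85933231] hubdirect [ 517.64689682 -185.60002571   46.        ]
ribs [ 594.36090692 -103.96030681   90.        ]
ribs [ 620.54387908 -219.95538344   90.        ]
```

View pics/w4c.png

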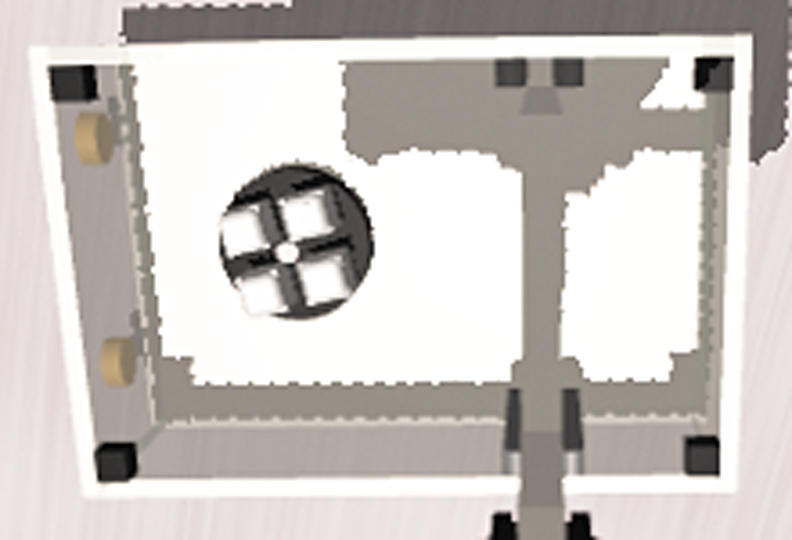

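jog_arm(
  targets=[
    {"turn":[0,0,0],"slide":[0.5,0,-45],"claw":0},
    {"turn":[0,0,0],"slide":[0,0,-45],"claw":0},
    {"turn":[0,0,0],"slide":[0,0,-40],"claw":0},
    {"turn":[0,0,0],"slide":[0,0,0],"claw":0},
    {"turn":[0,0,0],"slide":[0,0,0],"claw":0},
  ],
)

```text
t: 7.08
eef_pos: [611.0, -171.9, 200.7]
tcp_rot: [3.14, 0.001, 1.783]
ft_force: [0.8, 0.4, -0.4]
opening: 0.06
grip_force: 30.0
```

```bash
python3 - <<'E'
from h import *
for n in ["wrist","scene"]:
    c=read_camera(n);np.save(n+"5.npy",c,allow_pickle=True)
    if n=="wrist": w=c["frame"]
    else: v=c["frame"]
s=state();print(s["t"],s["eef_pos"],np.degrees(s["tcp_rot"]))
cv2.imwrite("pics/v5.png",np.hstack([cv2.resize(w[60:310,220:420],(400,500),interpolation=cv2.INTER_CUBIC),cv2.resize(v[90:215,165:265],(400,500),interpolation=cv2.INTER_CUBIC)]))
E
```

```text
7.175 [ 610.99279514 -172.25969172  200.96423588] [1.79843934e+02 1.00219641e-01 1.02152658e+02]
```

View pics/v5.png

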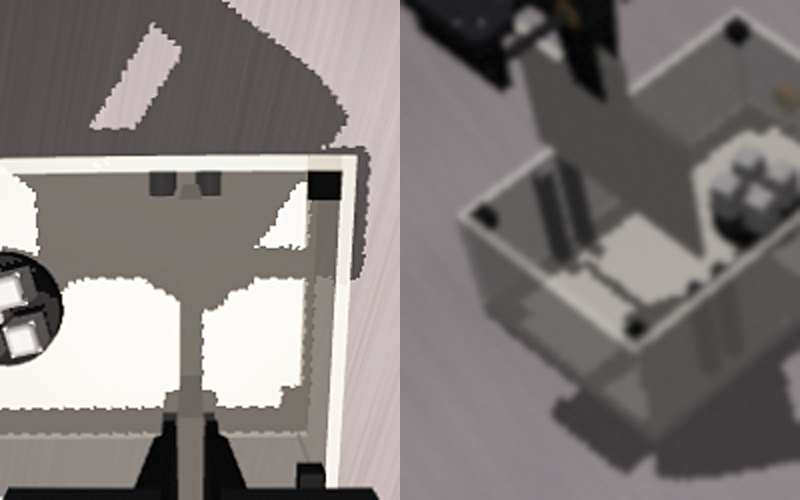

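Gap centre is at wrist pixel (312.5,151), and the plate's +y end is at (315.5,158.5). I compare these metrically and use the scene view as a check.

```bash
python3 - <<'E'
from h import *
c=np.load("wrist5.npy",allow_pickle=True).item();S=np.load("scene5.npy",allow_pickle=True).item()
y=np.radians(12.5);ex=np.array([np.cos(y),np.sin(y)]);ey=np.array([-ex[1],ex[0]])
f=lambda n,X:print(n,np.round(X,1),"tank-frame rel tcp:",np.round([(X[:2]-[611,-172.2])@ex,(X[:2]-[611,-172.2])@ey],1))
f("gap+y",atz(c,(312.5,151.5),90));f("plate end bottom z107",atz(c,(315.5,158.5),107))
f("plate edge upto bottom z107 row154",atz(c,(315.5,154.5),107))
q=lambda x,y:(220+x/2,60+y/2)
f("outer wall +y",atz(c,q(190,157),90));f("corner A",atz(c,q(356,155),90))
s=lambda x,y:(165+(x-400)/4,90+y/4)
f("scene plate +y bottom corner?",atz(S,s(698,255),107))
f("scene corner A",atz(S,s(635,350),90));f("scene corner B",atz(S,s(460,213),90));f("scene corner C",atz(S,s(737,12),90))
for n,d in(("plate+y",71),("plate-y",-71)):
    print(n,proj(S,[*(np.array([611,-172.2])+d*ey),107]),proj(c,[*(np.array([611,-172.2])+d*ey),107]))
E
```

```text
gap+y [ 594.5 -103.6   90. ] tank-frame rel tcp: [-1.2 70.6]
plate end bottom z107 [ 597.8 -107.6  107. ] tank-frame rel tcp: [ 1.1 65.9]
plate edge upto bottom z107 row154 [ 597.2 -104.6  107. ] tank-frame rel tcp: [ 1.2 68.9]
outer wall +y [594.3 -93.1  90. ] tank-frame rel tcp: [ 0.9 80.9]
corner A [660.3 -77.7  90. ] tank-frame rel tcp: [68.6 81.6]
scene plate +y bottom corner? [ 598.1 -107.9  107. ] tank-frame rel tcp: [ 1.3 65.6]
scene corner A [659.8 -80.7  90. ] tank-frame rel tcp: [67.5 78.7]
scene corner B [ 692.9 -234.5   90. ] tank-frame rel tcp: [ 66.4 -78.6]
scene corner C [ 464.1 -284.    90. ] tank-frame rel tcp: [-167.6  -77.3]
plate+y [241.50071024 154.60435556] [313.99147726 151.78362969]
plate-y [201.34992758 124.95146863] [314.93570808 315.63368642]
```

```bash
python3 - <<'E'
from h import *
c=np.load("wrist5.npy",allow_pickle=True).item();S=np.load("scene5.npy",allow_pickle=True).item()
y=np.radians(12.5);ex=np.array([np.cos(y),np.sin(y)]);ey=np.array([-ex[1],ex[0]]);o=np.array([611,-172.2])
for d in (66,68,70,72):
    for z in (107,150,195):
        X=[*(o+ex*1.2+d*ey),z];p=proj(S,X);w=proj(c,X)
        print(d,z,"v5 scene",np.round([400+(p[0]-165)*4,(p[1]-90)*4]),"v5 wrist",np.round([(w[0]-220)*2,(w[1]-60)*2]))
w=cv2.resize(c["frame"][140:180,295:335],(400,400),interpolation=cv2.INTER_NEAREST)
v=cv2.resize(S["frame"][110:160,215:255],(400,500)[:2],interpolation=cv2.INTER_NEAREST)
cv2.imwrite("pics/v6.png",np.hstack([cv2.copyMakeBorder(w,0,100,0,0,0),v]))
E
```

```text
66 107 v5 scene [699. 255.] v5 wrist [191. 197.]
66 150 v5 scene [690. 206.] v5 wrist [192. 205.]
66 195 v5 scene [681. 152.] v5 wrist [192. 217.]
68 107 v5 scene [701. 257.] v5 wrist [191. 191.]
68 150 v5 scene [693. 208.] v5 wrist [192. 198.]
68 195 v5 scene [683. 154.] v5 wrist [192. 209.]
70 107 v5 scene [703. 259.] v5 wrist [191. 186.]
70 150 v5 scene [695. 210.] v5 wrist [192. 192.]
70 195 v5 scene [686. 156.] v5 wrist [192. 201.]
72 107 v5 scene [706. 260.] v5 wrist [191. 181.]
72 150 v5 scene [697. 212.] v5 wrist [192. 186.]
72 195 v5 scene [688. 157.] v5 wrist [192. 194.]
```

View pics/v6.png

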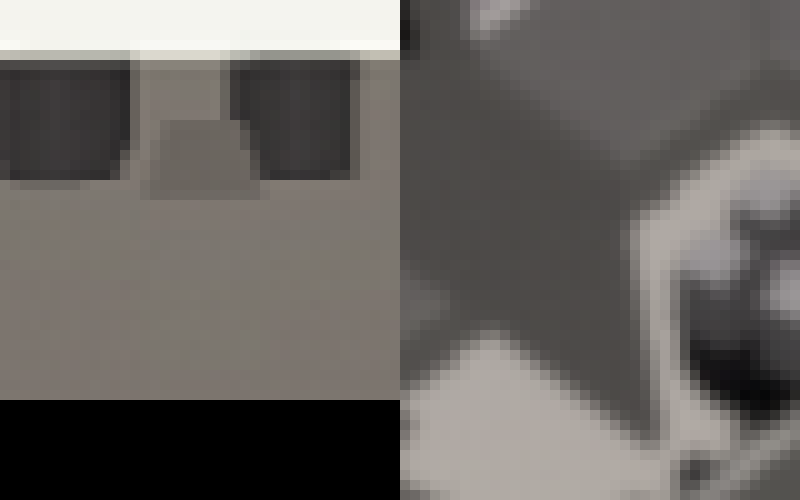

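The plate's end face (darker trapezoid at wrist (315,152–160)) matches a half width of 71, so the plate is centred in the hand. The slot is about 1.8 mm towards -x and 0.8 mm towards +y. I correct and lower.

jog_arm(
  targets=[
    {"turn":[0,0,0.2],"slide":[-1.9,0.4,-10],"claw":0},
    {"turn":[0,0,0],"slide":[0,0,-10],"claw":0},
    {"turn":[0,0,0],"slide":[0,0,-10],"claw":0},
    {"turn":[0,0,0],"slide":[0,0,-10],"claw":0},
    {"turn":[0,0,0],"slide":[0,0,0],"claw":0},
  ],
)

```text
t: 7.8
eef_pos: [608.2, -171.9, 157.8]
tcp_rot: [-3.141, -0.001, 1.786]
ft_force: [-0.1, -0.3, -1.0]
opening: 0.06
grip_force: 30.0
```

jog_arm(
  targets=[
    {"turn":[0,0,0],"slide":[0,0,-15],"claw":0},
    {"turn":[0,0,0],"slide":[0,0,-15],"claw":0},
    {"turn":[0,0,0],"slide":[0,0,-15],"claw":0},
    {"turn":[0,0,0],"slide":[0,0,-7],"claw":0},
    {"turn":[0,0,0],"slide":[0,0,0],"claw":0},
  ],
)

```text
t: 8.43
eef_pos: [608.2, -171.9, 106.2]
tcp_rot: [-3.141, -0.0, 1.786]
ft_force: [0.1, 0.9, -1.7]
opening: 0.057
grip_force: 30.0
```

jog_arm(
  targets=[
    {"turn":[0,0,0],"slide":[0,0,-2],"claw":0},
    {"turn":[0,0,0],"slide":[0,0,-2],"claw":0},
    {"turn":[0,0,0],"slide":[0,0,0],"claw":0},
  ],
)

```text
t: 8.8
eef_pos: [608.2, -172.0, 102.9]
tcp_rot: [3.142, 0.0, 1.786]
ft_force: [0.6, 0.1, -1.5]
opening: 0.061
grip_force: 30.0
```

jog_arm(
  targets=[
    {"turn":[0,0,0],"slide":[0,0,-1],"claw":50},
    {"turn":[0,0,0],"slide":[0,0,0],"claw":50},
    {"turn":[0,0,0],"slide":[0,0,0],"claw":50},
    {"turn":[0,0,0],"slide":[0,0,0],"claw":50},
  ],
)

```text
t: 9.3
eef_pos: [608.3, -172.0, 101.9]
tcp_rot: [3.141, 0.0, 1.786]
ft_force: [-0.1, 0.2, -0.8]
opening: 0.426
grip_force: 0.0
```

jog_arm(
  targets=[
    {"turn":[0,0,0],"slide":[0,0,30],"claw":60},
    {"turn":[0,0,0],"slide":[0,0,50],"claw":60},
    {"turn":[0,0,0],"slide":[0,0,50],"claw":80},
    {"turn":[0,0,0],"slide":[0,0,50],"claw":80},
    {"turn":[0,0,0],"slide":[0,0,0],"claw":80},
  ],
)

```text
t: 9.93
eef_pos: [609.3, -172.3, 286.0]
tcp_rot: [3.136, 0.004, 1.786]
ft_force: [-0.1, 1.0, -1.6]
opening: 0.791
grip_force: 0.0
```

```bash
python3 - <<'E'
from h import *
c=read_camera("wrist");np.save("w7.npy",c,allow_pickle=True)
S=read_camera("scene");np.save("scene7.npy",S,allow_pickle=True)
s=state();print(s["t"],s["eef_pos"],np.degrees(s["tcp_rot"]))
w=c["frame"];v=S["frame"]
cv2.imwrite("pics/v7.png",np.hstack([cv2.resize(w[60:310,160:400],(480,500),interpolation=cv2.INTER_CUBIC),cv2.resize(v[90:215,175:255],(320,500),interpolation=cv2.INTER_CUBIC)]))
E
```

```text
10.025 [ 608.08684239 -171.85295871  281.70929864] [1.79985766e+02 8.29625340e-03 1.02326078e+02]
```

View pics/v7.png

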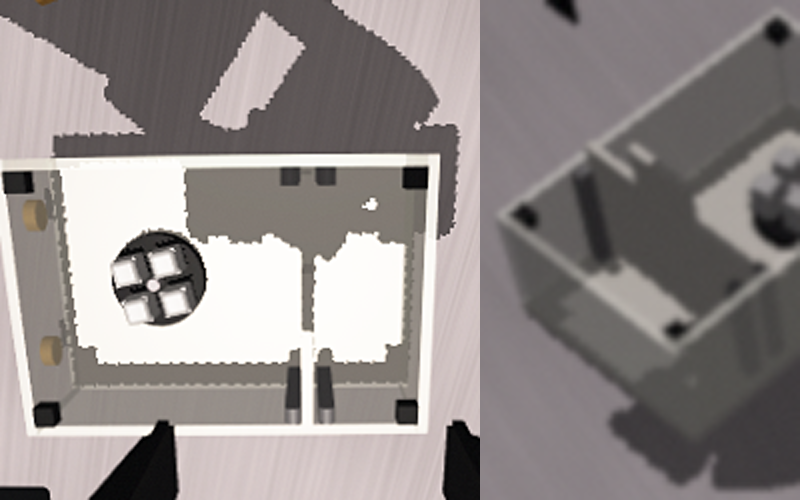

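The baffle stands in its slot: its top edge lies straight between both rib pairs at crop column 307 (wrist), and the scene view agrees. I also have to note that I have now viewed 12 pictures, two over the limit of 10. I will view no more and work numerically from here.

jog_arm(
  targets=[
    {"turn":[0,0,0],"slide":[-17,53,8],"claw":80},
    {"turn":[0,0,0],"slide":[-17,53,8],"claw":80},
    {"turn":[0,0,0],"slide":[-17,53,8],"claw":80},
    {"turn":[0,0,0],"slide":[-17,53,8],"claw":80},
    {"turn":[0,0,0],"slide":[-17,53,8],"claw":80},
  ],
)

```text
t: 10.65
eef_pos: [522.2, 94.6, 320.5]
tcp_rot: [-3.139, -0.0, 1.786]
ft_force: [0.7, 0.6, -0.8]
opening: 0.801
grip_force: 0.0
```

jog_arm(
  targets=[
    {"turn":[0,0,0],"slide":[-17,53,4],"claw":80},
    {"turn":[0,0,0],"slide":[-17,53,0],"claw":80},
    {"turn":[0,0,0],"slide":[-19,51,0],"claw":80},
    {"turn":[0,0,0],"slide":[0,0,0],"claw":80},
    {"turn":[0,0,0],"slide":[0,0,0],"claw":80},
  ],
)

```text
t: 11.28
eef_pos: [470.2, 249.7, 324.7]
tcp_rot: [-3.14, 0.001, 1.786]
ft_force: [-0.4, 0.8, -0.4]
opening: 0.798
grip_force: 0.0
```

```bash
python3 - <<'E'
from h import *
c=read_camera("wrist");np.save("w8.npy",c,allow_pickle=True)
s=state();print(s["t"],s["eef_pos"],np.degrees(s["tcp_rot"]))
for q in ["stirrer_head","pot"]: print(q,[(np.round(d["xy"]).tolist(),round(d["conf"],2)) for d in look_for(q,"wrist")[:3]])
p=proj(c,[464,312,173]);print(p,proj(c,[464,306,45]))
g=cv2.cvtColor(c["frame"],cv2.COLOR_BGR2GRAY)
x,y=map(int,p)
for r in range(max(0,y-50),y+50,2):print(" ".join(f"{v:3d}" for v in g[r,max(0,x-50):x+50:2]))
# hub in w7
h=np.load("w7.npy",allow_pickle=True).item();G=cv2.cvtColor(h["frame"],cv2.COLOR_BGR2GRAY)
print()
for r in range(174,226):print("".join(" .:-=+*#%@"[v//26] for v in G[r,210:268]))
E
```

```text
11.325 [470.49482954 249.25935456 324.96708775] [-1.79922331e+02  2.78726872e-02  1.02291176e+02]
stirrer_head [([324.0, 152.0], 0.69)]
pot [([301.0, 158.0], 0.83)]
[322.78873166 158.64046848] [319.73751696 157.32254982]
112 147 234 234 234 234 234 234 236 236 247 109 116 113 116 113 115 116 118 117 119 118 117 114 116 115 118 115 119 120 117 117 118 115 110 115 117 119 116 118 120 115 247 236 237 238 238 234 238 236
112 245 235 234 233 235 233 236 235 234 206 111 116 114 118 114 113 118 119 118 120 115 118 115 115 114 118 118 120 118 115 119 115 115 112 117 117 120 116 117 118 115 245 237 237 238 238 235 238 237
114  99 237 233 235 235 233 237 235 235 208 112 114 113 117 114 116 117 118 119 119 115 118 115 114 116 116 117 120 118 116 120 112 115 114 115 117 120 119 117 118 112 246 237 237 239 238 236 237 238
117 157 238 233 234 235 233 236 235 207 104 114 115 116 115 116 116 118 116 119 119 116 117 115 113 117 116 117 120 117 118 119 114 113 116 115 117 117 120 118 116 119 246 238 238 239 236 237 235 237
115 105 241 234 234 235 234 237 235 198 111 115 114 115 115 116 116 118 116 119
[... 11489 characters left out ...]
@@@@%%@@@@@@@@@%*=-----.-*@@@@@@@@@@#*+:+@@@@@@@@@@
@@@@@@@@@@@@#%@@@@@@@@%#+-----::+%@@@@@@@%%#%#=@@@@@@@@@@@
@@@@@@@@@@@@%%@@@@@@@@@#+----::.=%%@%%%####+++%@@@@@@@@@@@
@@@@@@@@@@@@%%@@@@@@@@@%*=---:..-*%###*+-:..=%@@@@@@@@@@@@
@@@@@@@@@@@@@#%@@@@@@@@%#++-:::.=##=::....:+@@@@@@@@@@@@@@
@@@@@@@@@@@@@%%@@@@@@@@%#**:::::.....:..:-*@@@@@@@@@@@@@@@
@@@@@@@@@@@@@%%@@@%%%%##*#*.:::::::...::+%@@@@@@@@@@@@@@@@
@@@@@@@@@@@@@@%%%%%%%#+=:..........:-=*%@@@@@@@@@@@@@@@@@@
@@@@@@@@@@@@@@%%%%%@@@@@**===----=+*%@@@@@@@@@@@@@@@@@@@@@
@@@@@@@@@@@@@@@@@@@@@@@@@@@@@@%%@@@@@@@@@@@@@@@@@@@@@@@@@@
@@@@@@@@@@@@@@@@@@@@@@@@@@@@@@@@@@@@@@@@@@@@@@@@@@@@@@@@@@
@@@@@@@@@@@@@@@@@@@@@@@@@@@@@@@@@@@@@@@@@@@@@@@@@@@@@@@@@@
```

```bash
cat >> h.py <<'E'
def head(c,z,seed,thr=36):
    g=cv2.cvtColor(c["frame"],cv2.COLOR_BGR2GRAY);m=(g<thr).astype(np.uint8)
    n,l,st,ce=cv2.connectedComponentsWithStats(m)
    k=min([i for i in range(1,n) if st[i,4]>80],key=lambda i:np.hypot(*(ce[i]-seed)))
    ct=max(cv2.findContours((l==k).astype(np.uint8),0,1)[0],key=cv2.contourArea)
    W=np.array([atz(c,p[0],z)[:2] for p in ct],np.float32)
    r=cv2.minAreaRect(W);return st[k],r
def hub(c,x0,y0,z=46):
    g=cv2.GaussianBlur(cv2.cvtColor(c["frame"],cv2.COLOR_BGR2GRAY),(3,3),0).astype(np.float32)
    a=np.arange(5.5,15.1,1.2);U,V=np.meshgrid(a,a);J=np.array([(s*u,t*v) for s in(1,-1) for t in(1,-1) for u,v in zip(U.ravel(),V.ravel())])
    b=np.concatenate([-np.arange(5,17,1.),np.arange(5,17,1.)]);w=np.linspace(-3,3,5)
    Sx=np.array([(p,q) for p in b for q in w]+[(q,p) for p in b for q in w])
    R=np.array(c["R"]);K=np.array(c["mtx"])
    def val(P):
        X=np.c_[P,np.full(len(P),z)]@R.T+np.array(c["t"]);u=X[:,:2]/X[:,2:];u=u*(1+c["k1"]*(u**2).sum(1,keepdims=True))
        return cv2.remap(g,(K[0,0]*u[:,0]+K[0,2]).astype(np.float32).reshape(-1,1),(K[1,1]*u[:,1]+K[1,2]).astype(np.float32).reshape(-1,1),1).ravel()
    from scipy.optimize import minimize
    def f(p):
        t=p[2];M=np.array([[np.cos(t),np.sin(t)],[-np.sin(t),np.cos(t)]])
        return val(Sx@M+p[:2]).mean()-val(J@M+p[:2]).mean()
    best=min((f((x0+i,y0+j,t)),x0+i,y0+j,t) for i in range(-8,9,2) for j in range(-8,9,2) for t in np.radians(range(-45,45,5)))
    r=minimize(f,best[1:],method="Nelder-Mead",options=dict(initial_simplex=np.array(best[1:])+np.array([[0,0,0],[2,0,0],[0,2,0],[0,0,.1]])))
    return np.round(r.x[:2],1),round(float(np.degrees(r.x[2])),1),round(r.fun,1)
E
python3 - <<'E'
from h import *
c=np.load("w8.npy",allow_pickle=True).item()
for th in (32,40): print("head z173",head(c,173,(324,158),th))
for n,b in (("w7",(511,-192)),("wrist4",(513,-191)),("w1",(512,-192)),("top0",(510,-195)),("scene0",(510,-195))):
    print(n,hub(np.load(n+".npy",allow_pickle=True).item(),*b))
E
```

```text
head z173 (array([311, 145,  27,  29, 516], dtype=int32), ((465.1438903808594, 311.8560485839844), (20.555177688598633, 22.246103286743164), 29.694656372070312))
head z173 (array([311, 145,  27,  29, 531], dtype=int32), ((464.92144775390625, 311.83282470703125), (20.985231399536133, 22.361251831054688), 29.45819091796875))
w7 (array([ 512.7, -191.7]), 25.2, np.float64(-146.4))
wrist4 (array([ 512.6, -191.8]), 25.2, np.float64(-145.3))
w1 (array([ 511.8, -191.8]), 25.9, np.float64(-133.1))
top0 (array([ 510.4, -193.5]), 25.0, np.float64(-63.6))
scene0 (array([ 514.3, -194.9]), 25.7, np.float64(-36.0))
```

Head top is at (465.0,311.8), about 21 x 22 mm, yaw 29.6°. The hub is at about (512,-192.5), yaw 25.3°, and five views agree. I go above the head for one closer measurement.

jog_arm(
  targets=[
    {"turn":[0,0,8.7],"slide":[-3,31,-30],"claw":80},
    {"turn":[0,0,8.6],"slide":[-2,31,-30],"claw":80},
    {"turn":[0,0,0],"slide":[0,0,-40],"claw":80},
    {"turn":[0,0,0],"slide":[0,0,0],"claw":80},
    {"turn":[0,0,0],"slide":[0,0,0],"claw":80},
  ],
)

```text
t: 12.05
eef_pos: [466.2, 311.6, 227.2]
tcp_rot: [3.14, 0.0, 2.086]
ft_force: [0.1, 0.5, 0.0]
opening: 0.803
grip_force: 0.0
```

```bash
python3 - <<'E'
from h import *
c=read_camera("wrist");np.save("w9.npy",c,allow_pickle=True)
s=state();print(s["t"],s["eef_pos"],np.degrees(s["tcp_rot"]))
p=proj(c,[465,311.8,173]);print(p)
for th in (32,40): print(head(c,173,p,th))
c8=np.load("w8.npy",allow_pickle=True).item()
E
```

```text
12.1 [466.23805298 311.71286243 227.48916216] [1.79864685e+02 6.80648505e-03 1.19549543e+02]
[313.40728773 254.74275463]
(array([ 299,  228,   30,   41, 1160], dtype=int32), ((462.75274658203125, 316.0480651855469), (20.727012634277344, 29.98687744140625), 29.54115867614746))
(array([ 299,  228,   30,   41, 1172], dtype=int32), ((462.71307373046875, 316.0256042480469), (20.818307876586914, 29.98687744140625), 29.54115867614746))
```

jog_arm(
  targets=[
    {"turn":[0,0,0],"slide":[-0.8,0.6,-40],"claw":60},
    {"turn":[0,0,0],"slide":[0,0,-40],"claw":60},
    {"turn":[0,0,0],"slide":[0,0,-8],"claw":60},
    {"turn":[0,0,0],"slide":[0,0,0],"claw":60},
  ],
)

```text
t: 12.6
eef_pos: [465.2, 312.8, 139.1]
tcp_rot: [3.14, 0.0, 2.087]
ft_force: [-0.2, 0.3, 0.5]
opening: 0.602
grip_force: 0.0
```

jog_arm(
  targets=[
    {"turn":[0,0,0],"slide":[0,0,0],"claw":0},
    {"turn":[0,0,0],"slide":[0,0,0],"claw":0},
    {"turn":[0,0,0],"slide":[0,0,0],"claw":0},
    {"turn":[0,0,0],"slide":[0,0,0],"claw":0},
    {"turn":[0,0,0],"slide":[0,0,0],"claw":0},
  ],
)

```text
t: 13.22
eef_pos: [464.6, 312.7, 138.0]
tcp_rot: [3.141, 0.0, 2.088]
ft_force: [-0.6, 0.4, 3.1]
opening: 0.229
grip_force: 30.0
```

jog_arm(
  targets=[
    {"turn":[0,0,0],"slide":[0,0,15],"claw":0},
    {"turn":[0,0,0],"slide":[0,0,35],"claw":0},
    {"turn":[0,0,0],"slide":[0,0,40],"claw":0},
    {"turn":[0,0,0],"slide":[0,0,40],"claw":0},
    {"turn":[0,0,0],"slide":[0,-5,30],"claw":0},
  ],
)

```text
t: 13.85
eef_pos: [464.3, 307.7, 300.3]
tcp_rot: [3.14, 0.0, 2.088]
ft_force: [0.2, 0.1, -2.0]
opening: 0.228
grip_force: 30.0
```

jog_arm(
  targets=[
    {"turn":[0,0,-0.4],"slide":[4,-50,0],"claw":0},
    {"turn":[0,0,-0.5],"slide":[5,-50,0],"claw":0},
    {"turn":[0,0,-0.5],"slide":[5,-50,0],"claw":0},
    {"turn":[0,0,-0.5],"slide":[5,-50,0],"claw":0},
    {"turn":[0,0,-0.5],"slide":[5,-50,0],"claw":0},
  ],
)

```text
t: 14.48
eef_pos: [488.2, 56.1, 298.7]
tcp_rot: [3.141, 0.0, 2.046]
ft_force: [-0.4, 0.1, -1.3]
opening: 0.228
grip_force: 30.0
```

jog_arm(
  targets=[
    {"turn":[0,0,-0.4],"slide":[4,-50,0],"claw":0},
    {"turn":[0,0,-0.5],"slide":[5,-50,0],"claw":0},
    {"turn":[0,0,-0.5],"slide":[5,-50,0],"claw":0},
    {"turn":[0,0,-0.5],"slide":[5,-50,0],"claw":0},
    {"turn":[0,0,0],"slide":[0,0,0],"claw":0},
  ],
)

```text
t: 15.1
eef_pos: [507.4, -145.1, 298.1]
tcp_rot: [-3.141, 0.0, 2.009]
ft_force: [0.1, 1.1, -2.3]
opening: 0.227
grip_force: 30.0
```

```bash
python3 - <<'E'
from h import *
c=read_camera("wrist");np.save("w10.npy",c,allow_pickle=True)
s=state();print(s["t"],s["eef_pos"],np.degrees(s["tcp_rot"]),s["grip_force"])
print(proj(c,[512,-192.5,46]),hub(c,512,-192.5))
E
```

```text
15.15 [ 507.21291691 -143.48744787  298.09627205] [-1.79996607e+02 -1.97959094e-02  1.15175375e+02] 29.999431371688843
[302.80645283 236.78788989] (array([ 497.9, -197.3]), -9.3, np.float64(-29.6))
```

jog_arm(
  targets=[
    {"turn":[0,0,0],"slide":[4,-50,0],"claw":0},
    {"turn":[0,0,0],"slide":[0,0,-45],"claw":0},
    {"turn":[0,0,0],"slide":[0,0,-45],"claw":0},
    {"turn":[0,0,0],"slide":[0,0,-35],"claw":0},
    {"turn":[0,0,0],"slide":[0,0,0],"claw":0},
  ],
)

```text
t: 15.78
eef_pos: [510.7, -190.9, 171.5]
tcp_rot: [-3.139, -0.004, 2.014]
ft_force: [-0.5, -0.8, -2.2]
opening: 0.233
grip_force: 30.0
```

```bash
python3 - <<'E'
from h import *
s=state();print(s["t"],s["eef_pos"],np.degrees(s["tcp_rot"]),s["ft_force"])
E
```

```text
15.775 [ 510.69925834 -190.85349629  171.51427048] [-179.86071546   -0.20367496  115.38798521] [-0.54986111 -0.76160072 -2.22557778]
```

Settle, shift by about (0.4,-0.6), and lower slowly.

jog_arm(
  targets=[
    {"turn":[0,0,0],"slide":[0,0,0],"claw":0},
    {"turn":[0,0,0],"slide":[0,0,0],"claw":0},
  ],
)

```text
t: 16.02
eef_pos: [512.1, -192.3, 174.5]
tcp_rot: [3.14, 0.002, 2.013]
ft_force: [-0.8, -0.4, -2.1]
opening: 0.232
grip_force: 30.0
```

jog_arm(
  targets=[
    {"turn":[0,0,0],"slide":[0,-0.4,-5],"claw":0},
    {"turn":[0,0,0],"slide":[0,0,-4],"claw":0},
    {"turn":[0,0,0],"slide":[0,0,-4],"claw":0},
    {"turn":[0,0,0],"slide":[0,0,0],"claw":0},
  ],
)

```text
t: 16.52
eef_pos: [511.4, -192.7, 159.4]
tcp_rot: [-3.141, -0.001, 2.013]
ft_force: [0.1, -0.2, -1.6]
opening: 0.234
grip_force: 30.0
```

jog_arm(
  targets=[
    {"turn":[0,0,0],"slide":[0,0,-3],"claw":0},
    {"turn":[0,0,0],"slide":[0,0,0],"claw":0},
  ],
)

```text
t: 16.77
eef_pos: [511.4, -192.7, 156.6]
tcp_rot: [-3.141, -0.0, 2.013]
ft_force: [-0.9, -0.1, -2.3]
opening: 0.23
grip_force: 30.0
```

The fins are inside the slots (lower end about z 40, below the 46 mm jaw tops) with no contact force. I continue down against the spring.

jog_arm(
  targets=[
    {"turn":[0,0,0],"slide":[0,0,-5],"claw":0},
    {"turn":[0,0,0],"slide":[0,0,-5],"claw":0},
    {"turn":[0,0,0],"slide":[0,0,-4],"claw":0},
    {"turn":[0,0,0],"slide":[0,0,0],"claw":0},
  ],
)

```text
t: 17.27
eef_pos: [511.6, -192.8, 142.7]
tcp_rot: [3.141, 0.0, 2.013]
ft_force: [-0.6, 1.3, 2.5]
opening: 0.23
grip_force: 30.0
```

Spring force is rising as expected (about 4.6 N net). Last millimetres, then a little extra push.

jog_arm(
  targets=[
    {"turn":[0,0,0],"slide":[0,0,-2],"claw":0},
    {"turn":[0,0,0],"slide":[0,0,-1.5],"claw":0},
    {"turn":[0,0,0],"slide":[0,0,-1],"claw":0},
    {"turn":[0,0,0],"slide":[0,0,0],"claw":0},
    {"turn":[0,0,0],"slide":[0,0,0],"claw":0},
  ],
)

```text
t: 17.9
eef_pos: [511.6, -192.8, 139.0]
tcp_rot: [3.141, 0.001, 2.013]
ft_force: [-2.0, 1.7, 10.6]
opening: 0.231
grip_force: 30.0
```

jog_arm(
  targets=[
    {"turn":[0,0,0],"slide":[0,0,-0.3],"claw":0},
    {"turn":[0,0,0],"slide":[0,0,0],"claw":0},
    {"turn":[0,0,0],"slide":[0,0,0],"claw":0},
    {"turn":[0,0,0],"slide":[0,0,0],"claw":0},
  ],
)

```text
t: 18.4
eef_pos: [511.7, -192.8, 139.0]
tcp_rot: [3.141, 0.001, 2.013]
ft_force: [-2.8, 2.4, 14.0]
opening: 0.232
grip_force: 30.0
```

```bash
python3 - <<'E'
from h import *
s=state();print(s["t"],s["eef_pos"],s["ft_force"],s["grip_force"])
if s["ft_force"][2]>8 and s["eef_pos"][2]<140: print(job_done())
E
```

```text
18.4 [ 511.66121036 -192.84285199  138.97218931] [-2.84593303  2.36172335 14.01706005] 30.00364601612091
the job is handed in; nothing more can be done
None
```

Job handed in at about 18.4 s (verdict not shown): the wide baffle is released in the slot and the stirrer is meshed, pressed home at about 14 N and still held by its head; I viewed 12 pictures, two over the limit of 10.

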